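Clip the wash rack shut and hold the ultrasonic bath's lid open

TASK

The printed parts in the wash rack are to go into the ultrasonic bath. Swing the rack's hold-down bar shut over them until it snaps home in its catch, then lift the bath's lid and hold it open at about 60 degrees from closed, so that a colleague across the bench can lower the rack in. The lid falls shut by itself, so finish while still holding it there; leave the rack standing where it is with its prints, and the other things on the bench in their places.

Things in the scene. Friction and masses are not known exactly. Their poses are not given: they have to be found in the camera images.
- bath: Table-top ultrasonic bath, a fixed stainless box 170 (x) x 270 (y) x 180 mm high under a hinged lid. Origin: centre of its underside. Its +x side carries the black control panel with blue display; its -x side (towards the robot) carries the lid's hinge. It does not move.
- lid: The bath's stainless lid (about 0.4 kg), a 5 mm plate 176 x 274 mm. Origin on the hinge line, 88 mm to -x of the bath's centre and 184 mm above the bench; with the lid shut its axes are the bath's: x runs from the hinge to the free edge (180 mm from the hinge), y along the hinge, z out of the lid. Plate top at z = 4.5 mm (a pressed middle field at 7 mm).
- lid_angle (a joint): Opening angle of the lid, rad: 0 shut, grows as the free edge (the bath's +x side) rises and swings towards the robot; stop at 1.35. The hinge has next to no friction: let go, the lid falls shut from any angle. 60 degrees is 1.047.
- lid_handle (a point): Middle of the lid's handle: a round black bar 14 mm thick, 124 mm long, parallel to the hinge, at x = 143, z = 41 mm of the lid (225 mm above the bench when shut, 328 mm at 60 degrees), on two 13 mm posts 52 mm either side of the middle; 27 mm free under it. Being round it turns between the finger pads, so a gripper that keeps pointing down can hold it all the way.
- lid_hinge (a point): Middle of the lid's hinge line, which runs along the bath's y.
- rack: Loose stainless wash rack (about 1 kg, rubber feet) holding three prints. Base plate 104 (x) x 206 (y) mm, low wire rails to 36 mm, a pivot post at its -y end and a catch plate with a brass spring plunger at its +y end, top at 75 mm. Origin: underside, centre. Bay floors at z = 11 mm; bays centred at y = -58, 0 and +66 mm.
- keeper: The rack's hold-down bar: a flat steel bar 10 mm wide, 176 mm long from pivot to tip pin, underside 60 mm and top 68 mm above the bench, over all the prints (up to 51 mm). It swings level. Origin on the pivot axis, 60 mm above the bench, at y = -88 mm of the rack; its own y axis runs along the bar to the tip.
- keeper_angle (a joint): Angle of the hold-down bar, rad: 0 fully shut, along the rack's +y against its stop; grows as it swings open, counter-clockwise from above, towards the rack's -x (stop at 1.4). It stays where it is left. From 0.065 rad down it takes a push of about 2 N at the knob to snap past the plunger; below about 0.03 the plunger drives it home and keeps it there.
- keeper_knob (a point): Red upright knob on the bar, 14 mm across, from 68 to 100 mm above the bench, 136 mm from the pivot; this point is on its axis 84 mm above the bench.
- keeper_hinge (a point): Pivot axis of the bar (vertical), 84 mm above the bench.
- print_gear: Teal printed gear, 43 mm across, 24 mm high with its hub, in the rack's -y bay. Origin: underside, centre.
- print_bracket: Teal printed L bracket, 42 x 36 x 40 mm, in the middle bay. Origin: underside, centre.
- print_duct: Blue printed air duct, a flared tube up to 42 mm across, 38 mm high, in the +y bay. Origin: underside, centre.
- hammer: Wood-handled hammer lying down, 270 mm long along its x axis, head at +x. Origin: underside, middle. Bystander.
- screwdriver: Red-handled screwdriver lying down, 190 mm long along its x axis, 26 mm thick. Origin: underside, middle. Bystander.
- figurine: Teal printed owl figurine, 52 mm across, 66 mm high. Origin: underside, centre. Bystander.
- glue_stick: Standing glue stick, white with a purple cap, 27 mm across, 81 mm high. Origin: underside, centre. Bystander.
- spool: Small spool of blue filament lying flat, 120 mm across, 50 mm high. Origin: underside, centre. Bystander.
Mind the look-alikes: they are no part of the job. What is shaped like the print_bracket but brown is not meant.

How it is judged:
By the outcome, as a careful person would: the job done as asked, in the order asked, and still so for the second after the job is handed in, while the arm keeps its last pose, push and grip.
It also fails if it takes over 53 s, if anything falls off the work surface, if the arm or the gripper's body presses on something with over 40 N, if the wrist force passes 120 N, or if a joint passes its speed limit or range.

ROBOT

A 6-joint arm with a two-finger parallel gripper is mounted at the origin on the work surface. World frame = base frame: x ahead of the robot, y to its left, z up, the work surface at z = 0. Lengths are in m, angles in rad, forces in N, time in s.
With the tool pointing down it reaches from about 0.35 to 0.975 m from the base axis. Payload 4.9 kg.
Tool frame: the origin (TCP) lies on the centre line of the jaws, within the pads' length; the fingertips stand manip.tip_reach ahead of it and the grasp point (between the pads) is the TCP (manip.tip_reach is the distance from the TCP to the fingertips, in m); z points along the fingers, y is the line along which they close (so a half turn about z gives the same grasp; the last joint's range is limited). The gripper opens to 85 mm and grips with 20 to 120 N. Pads are 22 mm wide; open, the fingers measure 114 mm over their backs; the gripper's body (76 mm by 85 mm) begins 54 mm behind the grasp point. The pads swing forward as they close: fully open they stand 13 mm farther back than shut.
Start: joints at [-1.307, 0.053, 1.613, -0, 1.476, -0.119], TCP at [0.233, -0.58, 0.25] pointing down, gripper open.
Joint ranges: [-3.01, 3.01], [-1.01, 2.22], [0.06, 2.58], [-1.02, 4.17], [0.09, 2.62], [-3.14, 3.14]. Speed limits (rad/s): [2.57, 2.57, 3.14, 3.14, 3.14, 3.14].

INTERFACE

Orientations are given as a unit quaternion [w, x, y, z].
In Python, from plant import manip gives the robot as it stands. The module is installed in compiled form; this text tells all that it offers.
- The arm moves only by the tool move_arm, never from a script. Its argument "rows" is a list of rows, each a list of 7 numbers: the shift along the tool's x, y, z in cm, then the turn, a rotation vector about the tool's x, y, z in degrees, then the opening, from -1 (shut) to 1 (fully open). In form: [[tx, ty, tz, ax, ay, az, jaw], ...]. A call has 1 to 20 rows; each row shifts and turns the commanded pose from where the row before left it, along the tool's axes as they then stand; what a row does not reach is not made up. A row lasts 1/12 s, in which the tool goes at most 41.7 mm and 7.16 degrees, less where a joint would pass 70% of its speed; a pose out of reach is approached as far as the arm can. A call is refused whole if a number of a shift passes 4.17 or a number of a turn 7.16, either way. A call with a gripper value outside its range is refused whole. The fingers move at their own pace and stop on an object; the grip force is fixed at half the most. Time passes only in rows, so rows that do not move let the fingers close. It gives the time, the measured TCP pose, the force, the opening and the grip force at its end, in the units of the state.
- manip.state(): the state, without advancing time (a new reading comes with each control period).
- manip.grab_frame(name): name is "scene" or "top"; returns a dict with "img" (480x640x3 uint8, blue, green, red), "mtx" (3x3 intrinsics, pixels), "k1" (the pictures are not rectified: a ray, as slopes to the right and down, at radius r is drawn at 1 + k1 r^2 times it, then the intrinsics apply), "R" (3x3) and "t" (3): a world point X has camera coordinates R X + t. Camera axes: x right, y down, z forward; pixel columns grow to the right and rows downward; lengths in m; the calibration is good to about 2 mm. A picture is of the moment at which its call begins. There is no depth.
- manip.job_done(): hands the job in; it is judged then, once.
The state is a dict: "time": time; "joint_pos": joint angles; "joint_vel": joint speeds; "joint_efforts": joint torques, N m; "tool_pos": TCP position; "tool_rot": TCP orientation; "contact_force": force on the tool from outside, world axes, zero at the start; "ft_torque": the same for the moment, N m; "gripper_width": opening from 0.0 (shut) to 1.0 (fully open); "grasp_force": force on a finger pad.
Only numpy, scipy, OpenCV 4.12 (cv2) and the standard library are available. Lean on these libraries where they do the work, as an engineer would, in place of code of your own. Each camera call takes 0.05 s, during which the arm holds its last target. There are 200 camera calls.

## Working session

There is one attempt and no reset: what is moved stays moved. The work goes in short steps, Python scripts to look and compute and a tool call to move; the robot and the scene stay as the last step left them, time stands still between calls to the robot, and variables do not carry over. Pictures are saved under pics/ and viewed, at most 10 in all, crops included, and the job is handed in when it is done.

Besides the shell and the picture viewer there is one more tool, called by a JSON object that holds its "name" and its "arguments". move_arm: Moves the arm, as the interface text tells. Its arguments: {"type":"object","properties":{"rows":{"type":"array","items":{"type":"array","items":{"type":"number"}}}},"required":["rows"]}

```bash
mkdir -p pics; cat > h.py <<'E'
import numpy as np, cv2
from plant import manip
def load(n):
    d=np.load(n+'.npz'); return d
def snap(n,f):
    d=manip.grab_frame(n); np.savez(f,**d); cv2.imwrite('pics/%s.png'%f,d['img']); return d
def ray(d,u,v):
    K=d['mtx'];k=float(d['k1']);R=d['R'];t=d['t']
    q=np.array([(u-K[0,2])/K[0,0],(v-K[1,2])/K[1,1]]);p=q.copy()
    for _ in range(20): p=q/(1+k*(p@p))
    return -R.T@t, R.T@np.array([p[0],p[1],1.])
def onz(d,u,v,z):
    c,r=ray(d,u,v); return c+r*(z-c[2])/r[2]
def proj(d,X):
    c=d['R']@np.array(X)+d['t'];p=c[:2]/c[2];p=p*(1+float(d['k1'])*(p@p))
    return np.array([d['mtx'][0,0]*p[0]+d['mtx'][0,2],d['mtx'][1,1]*p[1]+d['mtx'][1,2]])
E
python3 - <<'E'
from h import *
for n in('scene','top'):
    d=snap(n,n+'0'); print(n,-d['R'].T@d['t'],d['R'][2],d['mtx'][0,0],d['k1'])
s=manip.state(); print(s,manip.tip_reach)
E
```

```text
scene [1.13041004 0.53651241 0.87448833] [-0.56307226 -0.46786882 -0.68121098] 501.1563635610245 0.029569862423713962
top [0.33665188 0.03468169 1.18282209] [ 0.22052255 -0.01228843 -0.97530447] 580.204427933664 -0.04717808731262931
{'time': 0.1, 'joint_pos': array([-1.30700795e+00,  5.33172136e-02,  1.61418476e+00, -1.15729570e-05,
        1.47603707e+00, -1.18999611e-01]), 'joint_vel': array([ 0.00051044, -0.00027164, -0.00331998,  0.00031554, -0.00025636,
        0.00010666]), 'joint_efforts': array([-9.29506882e-06, -3.94901204e+01, -3.71363997e+01, -1.30804701e-04,
        3.91917667e-03, -7.97031987e-06]), 'tool_pos': array([ 0.23329606, -0.57923331,  0.24915283]), 'tool_rot': array([-9.70226883e-04,  9.81739443e-01,  1.90228070e-01, -7.61370490e-05]), 'contact_force': array([ 0.32496207,  0.27989735, -0.65539757]), 'ft_torque': array([ 0.05565184, -0.00771569, -0.00200217]), 'grasp_force': 0.0, 'gripper_width': 1.0012263021256136} 0.019
```

View pics/scene0.png

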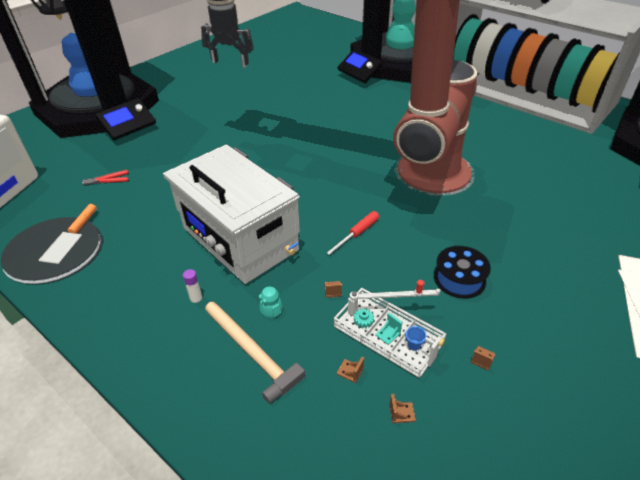

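View pics/top0.png

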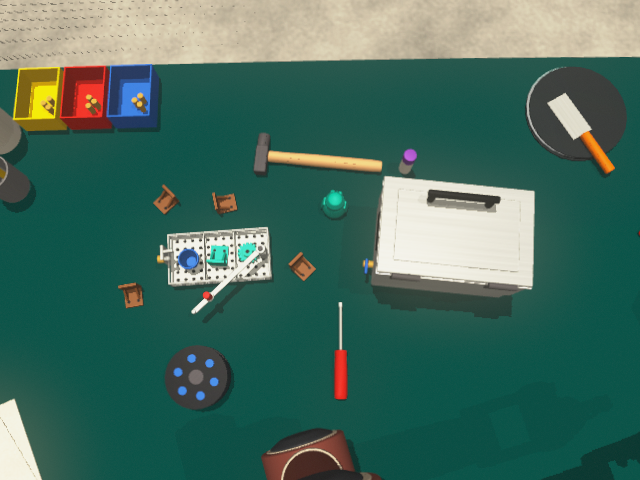

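The scene view shows the bath with its lid handle around (208,183), the rack around (390,330) and the red knob at (420,287). In the top view the knob is at (207,296), the bar pivot at about (262,248), the bar tip at about (195,311), the plunger at (163,258), and the handle runs from (430,196) to (498,201).

```bash
python3 - <<'E'
from h import *
T=load('top0');S=load('scene0')
def red(d,box):
    x0,y0,x1,y1=box; h=cv2.cvtColor(d['img'][y0:y1,x0:x1],cv2.COLOR_BGR2HSV)
    m=((h[...,0]<8)|(h[...,0]>172))&(h[...,1]>150)&(h[...,2]>90)
    v,u=np.nonzero(m); return u.mean()+x0,v.mean()+y0,len(u),(u.min()+x0,u.max()+x0,v.min()+y0,v.max()+y0)
def tri(a,b):
    A=[];B=[]
    for d,p in((T,a),(S,b)):
        c,r=ray(d,*p);r/=np.linalg.norm(r);P=np.eye(3)-np.outer(r,r);A.append(P);B.append(P@c)
    return np.linalg.lstsq(np.vstack(A),np.hstack(B),rcond=None)[0]
a=red(T,(195,280,220,310));b=red(S,(410,275,432,296));print(a,b)
print('knob tri',tri(a[:2],b[:2]),'z84',onz(T,*a[:2],.088))
def dark(d,box,th):
    x0,y0,x1,y1=box; g=d['img'][y0:y1,x0:x1].max(2)
    m=(g<th).astype(np.uint8); n,l,st,c=cv2.connectedComponentsWithStats(m); i=1+st[1:,4].argmax()
    v,u=np.nonzero(l==i); r=cv2.minAreaRect(np.c_[u,v].astype(np.float32)); return r,c[i]+[x0,y0],(x0,y0)
r,c,o=dark(T,(415,180,515,215),70);print(r,c,o)
bx=cv2.boxPoints(r)+o
for q in bx: print(onz(T,*q,.225))
print('handle',onz(T,*c,.222))
r2,c2,o2=dark(S,(185,158,232,206),70);print(r2,c2,o2); print('tri handle',tri(c,c2))
for n,p in(('pivot',(262,248)),('tip',(195,311)),('plunger',(163,258))): print(n,onz(T,*p,.07))
im=np.hstack([cv2.resize(T['img'][220:325,150:290],(400,300),interpolation=2),cv2.resize(S['img'][270:380,325:455],(400,300),interpolation=2)])
im2=np.hstack([cv2.resize(T['img'][170:300,360:545],(400,281),interpolation=2),cv2.resize(S['img'][140:280,155:310],(400,281),interpolation=2)])
cv2.imwrite('pics/c1.png',np.vstack([im,im2]))
E
```

```text
(np.float64(206.71698113207546), np.float64(295.35849056603774), 53, (np.int64(203), np.int64(211), np.int64(292), np.int64(299))) (np.float64(419.5), np.float64(285.75), 68, (np.int64(417), np.int64(423), np.int64(280), np.int64(292)))
knob tri [0.4834954  0.23973529 0.08636582] z84 [0.48361506 0.23882813 0.088     ]
((48.42079162597656, 18.79207992553711), (70.84664916992188, 11.641935348510742), 5.7105937004089355) [464.24603175 196.95238095] (415, 180)
[ 0.61945526 -0.1642202   0.225     ]
[ 0.64030793 -0.16764799  0.225     ]
[ 0.62496764 -0.28977561  0.225     ]
[ 0.60416968 -0.28575628  0.225     ]
handle [ 0.62638051 -0.22930449  0.222     ]
((22.55317497253418, 25.821109771728516), (48.466548919677734, 11.484964370727539), 39.17366027832031) [207.86851211 182.18685121] (185, 158)
tri handle [ 0.62652218 -0.22891556  0.21471941]
pivot [0.5768772  0.13526553 0.07      ]
tip [0.4563856  0.26420798 0.07      ]
plunger [0.56141386 0.32920115 0.07      ]
```

View pics/c1.png

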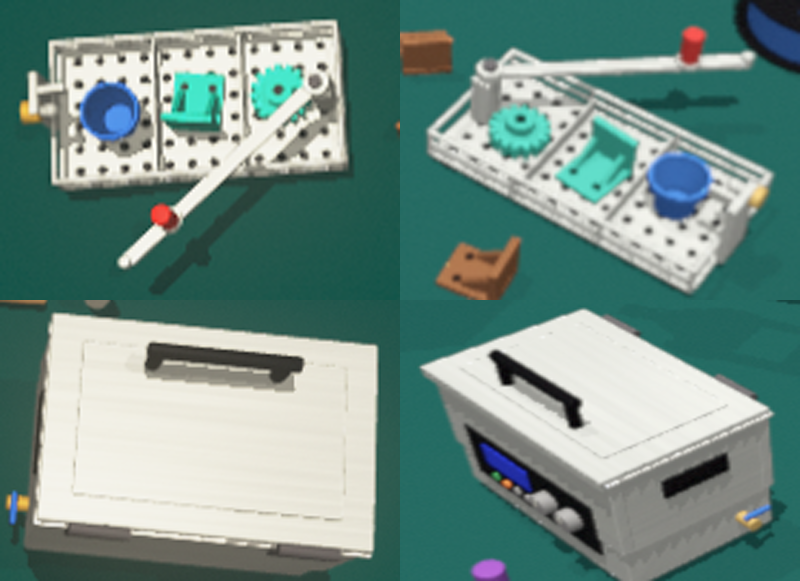

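Crop: pivot screw at about (260,249) in the top view, the prints sit in their bays and the bar is open about 40°. The lid handle is clear. Next I refine the rack yaw and the hinge.

```bash
python3 - <<'E'
from h import *
T=load('top0')
f=lambda x,y:(150+x*140/400,220+y*105/300)
C=[onz(T,*f(*p),.036)[:2] for p in((50,40),(337,22),(350,165),(52,185))]
print('rack corners',np.round(C,4),'ctr',np.mean(C,0))
e=(C[0]-C[1]+C[3]-C[2]);yaw=np.arctan2(-e[0],e[1]);print('len',np.linalg.norm(e)/2,'yaw',np.degrees(yaw))
Y=np.array([-np.sin(yaw),np.cos(yaw)])
pv=onz(T,*f(315,82),.075)[:2];k=np.array([.4835,.2393]);d=k-pv
print('pivot',pv,'model',np.mean(C,0)-.088*Y,'r',np.linalg.norm(d),'ang',np.degrees(np.arctan2(-d[0],d[1])-yaw))
print('plunger end',onz(T,*f(45,92),.07))
g=lambda x,y:(360+x*185/400,170+y*130/281)
L=[onz(T,*g(*p),.188)[:2] for p in((52,14),(378,47),(372,256),(38,224))] 
print('lid',np.round(L,4)); e=L[0]-L[1]+L[3]-L[2];print(np.degrees(np.arctan2(-e[0],e[1])),np.linalg.norm(e)/2)
by=np.radians(-7.2);print('ctr',np.mean(L,0),'handle pred',np.mean(L,0)+.051*np.array([np.cos(by),np.sin(by)]))
print('knob shut',pv+.136*Y)
E
```

```text
rack corners [[0.6179 0.3307]
 [0.6262 0.1261]
 [0.5229 0.1176]
 [0.5136 0.326 ]] ctr [0.57015427 0.2250833 ]
len 0.206692895309757 yaw 2.451681891030553
pivot [0.57448128 0.13823292] model [0.57391864 0.13716385] r 0.13598583834351577 ang 39.54207786794245
plunger end [0.57288639 0.32417853 0.07      ]
lid [[ 0.6784 -0.0961]
 [ 0.6438 -0.3684]
 [ 0.4682 -0.3445]
 [ 0.5011 -0.0759]]
-7.111022809963324 0.2725377522775904
ctr [ 0.57285454 -0.221221  ] handle pred [ 0.62345239 -0.22761299]
knob shut [0.56866363 0.27410843]
```

{"name": "move_arm", "arguments": {"rows": [[2.2,-3,0,0,0,0,-1],[2.2,-3,0,0,0,0,-1],[2.2,-3,0,0,0,0,-1],[2.2,-3,0,0,0,0,-1],[2.2,-3,0,0,0,0,-1],[2.2,-3,0,0,0,0,-1],[2.2,-3,0,0,0,0,-1],[2.2,-3,0,0,0,0,-1],[2.2,-3,0,0,0,0,-1],[2.2,-3,0,0,0,0,-1],[2.2,-3,0,0,0,0,-1],[2.2,-3,0,0,0,0,-1],[2.2,-3,0,0,0,0,-1],[2.2,-3,0,0,0,0,-1],[2.2,-3,0,0,0,0,-1],[2.2,-3,0,0,0,0,-1],[2.2,-3,0,0,0,0,-1],[2.2,-3,0,0,0,0,-1],[2.2,-3,0,0,0,0,-1],[2.2,-3,0,0,0,0,-1]]}}

```text
time: 1.77
tool_pos: [0.4172, 0.1433, 0.2499]
tool_rot: [0.0, 0.982, 0.191, -0.0]
contact_force: [0.9, -0.7, 0.7]
gripper_width: -0.0
grasp_force: 0.0
```

{"name": "move_arm", "arguments": {"rows": [[2.3,-3.2,0,0,0,0,-1],[2.4,-3.2,0,0,0,0,-1],[0,0,3,0,0,0,-1],[0,0,3,0,0,0,-1],[0,0,3,0,0,0,-1],[0,0,3,0,0,0,-1],[0,0,2,0,0,0,-1],[0,0,1.7,0,0,0,-1],[0,0,0,0,0,0,-1],[0,0,0,0,0,0,-1]]}}

```text
time: 2.6
tool_pos: [0.4362, 0.2178, 0.0922]
tool_rot: [0.0, 0.982, 0.19, -0.002]
contact_force: [-0.1, 0.5, 0.3]
gripper_width: 0.003
grasp_force: 0.0
```

```bash
python3 - <<'E'
from h import *
s=manip.state();print(s['tool_pos'],s['contact_force'])
for n in('scene','top'): snap(n,n+'1')
T=load('top1');S=load('scene1')
cv2.imwrite('pics/c2.png',np.hstack([cv2.resize(T['img'][200:350,130:290],(400,375),interpolation=2),cv2.resize(S['img'][230:390,310:480],(400,375),interpolation=2)]))
p=s['tool_pos'][:2];X=np.array([.927,.374]);Y=np.array([.374,-.927])
pv=np.array([.5742,.1378]);yaw=np.radians(2.45)
for a in(39.5,30,20,12,6,3.7,2,1,0):
    t=yaw+np.radians(a);k=pv+.136*np.array([-np.sin(t),np.cos(t)]);q=k-.018*X;d=q-p
    print(a,q.round(4),'tx %.2f ty %.2f cm'%(100*d@X,100*d@Y))
E
```

```text
[0.43615907 0.21776268 0.09216863] [-0.1183526   0.49194904  0.34123313]
39.5 [0.4666 0.2322] tx 3.36 ty -0.20 cm
30 [0.4845 0.2458] tx 5.53 ty -0.79 cm
20 [0.5056 0.2568] tx 7.89 ty -1.02 cm
12 [0.5236 0.2628] tx 9.79 ty -0.90 cm
6 [0.5375 0.2656] tx 11.19 ty -0.64 cm
3.7 [0.5429 0.2663] tx 11.71 ty -0.50 cm
2 [0.547  0.2667] tx 12.10 ty -0.39 cm
1 [0.5493 0.2668] tx 12.33 ty -0.32 cm
0 [0.5517 0.2669] tx 12.55 ty -0.24 cm
```

View pics/c2.png

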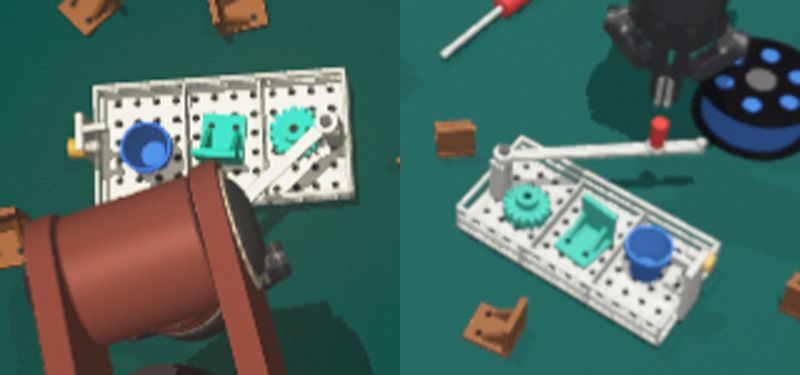

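The closed fingers stand just behind the red knob (crop: tips at (662,100), knob at (658,133)) and nothing has been touched. Pushing along the arc to about 8° now.

{"name": "move_arm", "arguments": {"rows": [[1.5,-0.1,0,0,0,0,-1],[0.8,-0.1,0,0,0,0,-1],[0.6,0,0,0,0,0,-1],[0.5,0,0,0,0,0,-1],[0.5,-0.1,0,0,0,0,-1],[0.5,-0.1,0,0,0,0,-1],[0.5,-0.1,0,0,0,0,-1],[0.5,-0.1,0,0,0,0,-1],[0.5,-0.1,0,0,0,0,-1],[0.5,-0.1,0,0,0,0,-1],[0.6,-0.1,0,0,0,0,-1],[0.6,-0.1,0,0,0,0,-1],[0.6,0,0,0,0,0,-1],[0.6,0,0,0,0,0,-1],[0.6,0.1,0,0,0,0,-1],[0.5,0.1,0,0,0,0,-1],[0.4,0.1,0,0,0,0,-1],[0,0,0,0,0,0,-1]]}}

```text
time: 4.2
tool_pos: [0.5311, 0.2631, 0.0935]
tool_rot: [0.0, 0.982, 0.19, 0.0]
contact_force: [0.2, 0.2, 0.5]
gripper_width: 0.002
grasp_force: 0.0
```

```bash
cat > k.py <<'E'
from h import *
import sys
n=sys.argv[1]
s=manip.state();print(s['tool_pos'],s['contact_force'])
S=snap('scene',n)
h=cv2.cvtColor(S['img'],cv2.COLOR_BGR2HSV)
m=(((h[...,0]<8)|(h[...,0]>172))&(h[...,1]>150)&(h[...,2]>90)).astype(np.uint8)
m[:270]=0;m[:,:330]=0;m[345:]=0;m[:,470:]=0
c,l,st,ct=cv2.connectedComponentsWithStats(m);print(st[1:].tolist())
i=1+st[1:,4].argmax();k=onz(S,*ct[i],.086)[:2]
pv=np.array([.5742,.1378]);d=k-pv
print('knob',k,'r',np.linalg.norm(d),'ang',np.degrees(np.arctan2(-d[0],d[1]))-2.45)
cv2.imwrite('pics/%sc.png'%n,cv2.resize(S['img'][240:390,320:480],(640,600),interpolation=2))
E
python3 k.py s2
```

```text
[0.53107863 0.26308032 0.09350622] [0.17628411 0.17379181 0.49682767]
[[414, 307, 8, 13, 78]]
knob [0.54529254 0.27394727] r 0.13918232929640545 ang 9.537302256157933
```

{"name": "move_arm", "arguments": {"rows": [[0.2,0.02,0,0,0,0,-1],[0.2,0.02,0,0,0,0,-1],[0.2,0.03,0,0,0,0,-1],[0.2,0.03,0,0,0,0,-1],[0.2,0.04,0,0,0,0,-1],[0.2,0.04,0,0,0,0,-1],[0.1,0.02,0,0,0,0,-1],[0,0,0,0,0,0,-1]]}}

```text
time: 4.92
tool_pos: [0.5432, 0.2661, 0.0934]
tool_rot: [-0.0, 0.982, 0.19, 0.0]
contact_force: [0.1, 0.3, 0.3]
gripper_width: -0.002
grasp_force: 0.0
```

```bash
python3 k.py s3
```

```text
[0.54320198 0.26612964 0.09337171] [0.11698031 0.3106441  0.34490551]
[[412, 311, 8, 13, 73]]
knob [0.55707814 0.27600443] r 0.13926098904978937 ang 4.612272349666605
```

{"name": "move_arm", "arguments": {"rows": [[0.1,0.02,0,0,0,0,-1],[0.1,0.03,0,0,0,0,-1],[0.1,0.03,0,0,0,0,-1],[0,0,0,0,0,0,-1]]}}

```text
time: 5.3
tool_pos: [0.5462, 0.2665, 0.0933]
tool_rot: [0.0, 0.982, 0.19, 0.0]
contact_force: [-0.1, 0.0, -0.8]
gripper_width: 0.001
grasp_force: 0.0
```

{"name": "move_arm", "arguments": {"rows": [[0.1,0.03,0,0,0,0,-1],[0.1,0.03,0,0,0,0,-1],[0,0,0,0,0,0,-1]]}}

```text
time: 5.55
tool_pos: [0.5479, 0.2667, 0.0933]
tool_rot: [-0.0, 0.982, 0.19, -0.0]
contact_force: [-1.0, 0.1, 1.2]
gripper_width: 0.0
grasp_force: 0.7
```

```bash
python3 k.py s4
```

```text
[0.54790083 0.26669833 0.09325931] [-1.01937135  0.06042553  1.23578207]
[[411, 313, 8, 13, 72]]
knob [0.56198744 0.27660272] r 0.13933894138280967 ang 2.5782206218229833
```

{"name": "move_arm", "arguments": {"rows": [[0.1,0.03,0,0,0,0,-1],[0,0,0,0,0,0,-1],[0,0,0,0,0,0,-1]]}}

```text
time: 5.85
tool_pos: [0.5492, 0.2668, 0.0932]
tool_rot: [-0.0, 0.982, 0.19, 0.0]
contact_force: [-1.5, 0.4, 0.3]
gripper_width: 0.0
grasp_force: 0.5
```

{"name": "move_arm", "arguments": {"rows": [[0.1,0.03,0,0,0,0,-1],[0,0,0,0,0,0,-1],[0,0,0,0,0,0,-1]]}}

```text
time: 6.1
tool_pos: [0.5506, 0.2668, 0.0934]
tool_rot: [0.0, 0.982, 0.19, 0.0]
contact_force: [-0.2, -0.1, 0.5]
gripper_width: -0.001
grasp_force: 0.0
```

```bash
python3 k.py s5
```

```text
[0.55055911 0.2667594  0.09337439] [-0.23069332 -0.06218606  0.46858997]
[[410, 314, 8, 13, 75]]
knob [0.56470426 0.27691848] r 0.1394421768637479 ang 1.4547518757282218
```

{"name": "move_arm", "arguments": {"rows": [[-0.5,0,0,0,0,0,-1],[-2,0,0,0,0,0,-1],[-2,0,0,0,0,0,-1],[0,0,0,0,0,0,-1]]}}

```text
time: 6.48
tool_pos: [0.5053, 0.2489, 0.0921]
tool_rot: [0.0, 0.982, 0.19, -0.002]
contact_force: [0.1, -0.3, -1.4]
gripper_width: 0.001
grasp_force: 0.0
```

```bash
python3 k.py s6; python3 - <<'E'
from h import *
a=load('s5');b=load('s6')
cv2.imwrite('pics/c3.png',np.hstack([cv2.resize(x['img'][270:370,330:460],(400,308),interpolation=2) for x in(a,b)]))
E
```

```text
[0.5052749  0.24894048 0.09212936] [ 0.10612284 -0.346804   -1.41271096]
[[410, 313, 8, 14, 68]]
knob [0.56434658 0.27625756] r 0.13880772594033022 ang 1.6206261476908868
```

View pics/c3.png

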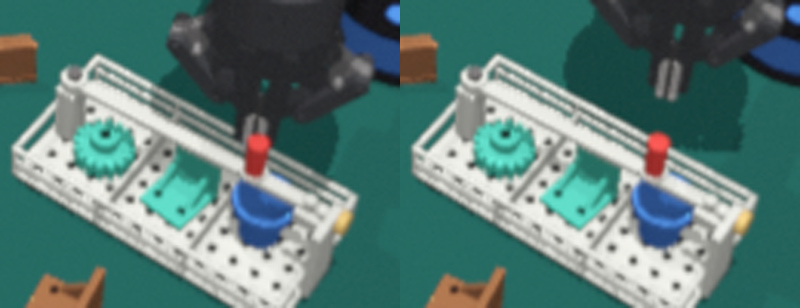

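Whether the bar is home is unclear: in the crop the knob, at (258,155), did not jump ahead of the finger. I will go back and push a little further, watching the force.

{"name": "move_arm", "arguments": {"rows": [[2,0,0,0,0,0,-1],[2,0,0,0,0,0,-1],[0.4,0,0,0,0,0,-1],[0.1,0,0,0,0,0,-1],[0.1,0.03,0,0,0,0,-1],[0,0,0,0,0,0,-1]]}}

```text
time: 7.03
tool_pos: [0.5508, 0.2667, 0.093]
tool_rot: [0.0, 0.982, 0.19, -0.0]
contact_force: [-0.3, -0.2, 0.3]
gripper_width: -0.002
grasp_force: 0.0
```

```bash
python3 k.py s7; python3 - <<'E'
from h import *
S=load('scene0');e=np.array([419.5,285.75])-proj(S,[.4835,.2393,.086]);print('resid',e)
for a in(0,1,2,3,4):
    t=np.radians(a+2.45);print(a,proj(S,[.5742-.136*np.sin(t),.1378+.136*np.cos(t),.086])+e)
for n in('s5','s6','s7'):
    d=load(n)['img'].astype(int);w=d[...,2]-d[...,:2].max(2);w[:300]=0;w[330:]=0;w[:,:400]=0;w[:,430:]=0;w=np.clip(w-40,0,None)
    v,u=np.indices(w.shape);print(n,(u*w).sum()/w.sum(),(v*w).sum()/w.sum())
E
```

```text
[0.55078346 0.26673361 0.09303054] [-0.29814533 -0.15281306  0.25809453]
[[409, 315, 8, 13, 74]]
knob [0.56894495 0.27685089] r 0.1391501537296789 ang -0.28569168698219505
resid [0.53960898 0.00155659]
0 [411.25362382 319.80615035]
1 [411.8635815  319.01455755]
2 [412.45310006 318.21517875]
3 [413.0220559  317.40833446]
4 [413.57033518 316.59434571]
s5 413.19498186215236 318.76707980652964
s6 413.1660606060606 318.6259090909091
s7 412.1409704703962 320.12835732304495
```

The knob jumped about 4 mm ahead of the fingers with no force left on them, so the bar is home. Retreating, rising, turning for the handle and opening.

{"name": "move_arm", "arguments": {"rows": [[-1,0,0,0,0,0,-1],[-3,0,0,0,0,0,-1],[0,0,-2,0,0,0,-1],[0,0,-3,0,0,0,-1],[0,0,-3,0,0,-6.77,-1],[0,0,-3,0,0,-6.77,-1],[0,0,-3,0,0,-6.77,-1],[0,0,-3,0,0,-6.77,-1],[0,0,-3,0,0,-6.77,1],[0,0,-2,0,0,-6.77,1],[0,0,-1.5,0,0,-6.77,1],[0,0,0,0,0,-6.77,1],[0,0,0,0,0,-6.77,1],[0,0,0,0,0,0,1]]}}

```text
time: 8.25
tool_pos: [0.5132, 0.2517, 0.3285]
tool_rot: [0.0, 0.749, 0.662, 0.0]
contact_force: [0.4, -0.1, 0.0]
gripper_width: 0.848
grasp_force: 0.0
```

```bash
cat > d.py <<'E'
from h import *
from scipy.spatial.transform import Rotation as R
import sys
s=manip.state();q=s['tool_rot'];M=R.from_quat([q[1],q[2],q[3],q[0]]).as_matrix()
print('pos',s['tool_pos'],'x yaw',np.degrees(np.arctan2(M[1,0],M[0,0])),'F',s['contact_force'])
t=np.array([float(v) for v in sys.argv[1:4]]);print('shift cm',100*M.T@(t-s['tool_pos']))
E
python3 d.py .625 -.2285 .33
```

```text
pos [0.51315409 0.25168253 0.32849154] x yaw 82.97493507193477 F [ 0.40272509 -0.09935789  0.02678825]
shift cm [-46.28984042  16.97345546  -0.15150614]
```

{"name": "move_arm", "arguments": {"rows": [[-3.5,1.3,0,0,0,0,1],[-3.5,1.3,0,0,0,0,1],[-3.5,1.3,0,0,0,0,1],[-3.5,1.3,0,0,0,0,1],[-3.5,1.3,0,0,0,0,1],[-3.5,1.3,0,0,0,0,1],[-3.5,1.3,0,0,0,0,1],[-3.5,1.3,0,0,0,0,1],[-3.5,1.3,0,0,0,0,1],[-3.5,1.3,0,0,0,0,1],[-3.5,1.3,0,0,0,0,1],[-3.5,1.3,0,0,0,0,1],[-3.5,1.3,0,0,0,0,1],[-0.8,0.1,0,0,0,0,1],[0,0,0,0,0,0,1]]}}

```text
time: 9.5
tool_pos: [0.6243, -0.2307, 0.3269]
tool_rot: [-0.001, 0.752, 0.659, -0.001]
contact_force: [0.1, 0.4, -0.1]
gripper_width: 1.001
grasp_force: 0.0
```

```bash
python3 d.py .625 -.2285 .225; python3 - <<'E'
from h import *
T=snap('top','t8');S=snap('scene','s8')
h=cv2.cvtColor(T['img'],cv2.COLOR_BGR2HSV)
m=((h[...,0]<8)|(h[...,0]>172))&(h[...,1]>150)&(h[...,2]>90);m[:220]=0;m[320:]=0;m[:,:150]=0;m[:,280:]=0
v,u=np.nonzero(m);k=onz(T,u.mean(),v.mean(),.088)[:2];d=k-[.5745,.1382];print(k,np.degrees(np.arctan2(-d[0],d[1]))-2.45)
cv2.imwrite('pics/c4.png',np.hstack([cv2.resize(T['img'][210:310,150:280],(400,308),interpolation=2),cv2.resize(S['img'][80:234,130:330],(400,308),interpolation=2)]))
E
```

```text
pos [ 0.62428646 -0.2307473   0.32687504] x yaw 82.51906595032028 F [ 0.13505294  0.4041897  -0.06778739]
shift cm [ 0.22694346  0.06502526 10.18749772]
[0.56946234 0.27492342] -0.3398569660738553
```

View pics/c4.png

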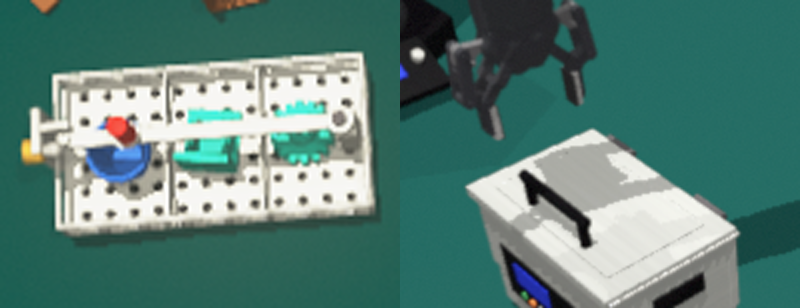

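The bar lies along the rack with its tip in the catch (crop (60,140), angle about 0), the rack has not shifted, and the open jaws are above the handle. Descending and gripping.

{"name": "move_arm", "arguments": {"rows": [[0.2,0.1,2.5,0,0,0,1],[0,0,2.5,0,0,0,1],[0,0,2,0,0,0,1],[0,0,1.5,0,0,0,1],[0,0,1,0,0,0,1],[0,0,0.7,0,0,0,1],[0,0,0,0,0,0,1],[0,0,0,0,0,0,0]]}}

```text
time: 10.27
tool_pos: [0.6268, -0.2265, 0.2271]
tool_rot: [0.0, 0.75, 0.662, 0.0]
contact_force: [0.1, -0.3, -0.0]
gripper_width: 0.882
grasp_force: 0.0
```

{"name": "move_arm", "arguments": {"rows": [[0,0,0,0,0,0,-0.4],[0,0,0,0,0,0,-0.6],[0,0,0,0,0,0,-1],[0,0,0,0,0,0,-1],[0,0,0,0,0,0,-1],[0,0,0,0,0,0,-1],[0,0,0,0,0,0,-1],[0,0,0,0,0,0,-1]]}}

```text
time: 10.93
tool_pos: [0.6269, -0.2269, 0.227]
tool_rot: [0.001, 0.75, 0.662, 0.0]
contact_force: [1.0, -0.4, 2.3]
gripper_width: 0.139
grasp_force: 58.4
```

```bash
python3 d.py .625 -.2285 .225; python3 - <<'E'
from h import *
# tool frame: y ~ bath +x, z down; arc of the handle in cm per 5 deg
r=np.hypot(143,41)/10;a0=np.arctan2(41,143)
P=np.array([[r*np.cos(a0+np.radians(a)),-r*np.sin(a0+np.radians(a))] for a in range(0,61,5)])
print(np.diff(P,axis=0).round(2).tolist())
E
```

```text
pos [ 0.62685645 -0.22688872  0.22696541] x yaw 82.85567917015075 F [ 1.02247852 -0.4048166   2.25945658]
shift cm [-0.18288951 -0.1644211   0.19639724]
[[-0.41, -1.23], [-0.52, -1.19], [-0.62, -1.14], [-0.72, -1.08], [-0.81, -1.02], [-0.89, -0.94], [-0.97, -0.86], [-1.04, -0.77], [-1.11, -0.68], [-1.16, -0.58], [-1.21, -0.48], [-1.24, -0.37]]
```

Gripped with almost no side force. Lifting the first 20° along the arc.

{"name": "move_arm", "arguments": {"rows": [[0,-0.2,-0.61,0,0,0,-1],[0,-0.21,-0.62,0,0,0,-1],[0,-0.26,-0.6,0,0,0,-1],[0,-0.26,-0.59,0,0,0,-1],[0,-0.31,-0.57,0,0,0,-1],[0,-0.31,-0.57,0,0,0,-1],[0,-0.36,-0.54,0,0,0,-1],[0,-0.36,-0.54,0,0,0,-1],[0,0,0,0,0,0,-1]]}}

```text
time: 11.68
tool_pos: [0.6052, -0.2242, 0.2743]
tool_rot: [0.002, 0.75, 0.662, 0.002]
contact_force: [6.7, -1.2, -0.2]
gripper_width: 0.142
grasp_force: 59.3
```

{"name": "move_arm", "arguments": {"rows": [[0,-0.4,-0.51,0,0,0,-1],[0,-0.4,-0.51,0,0,0,-1],[0,-0.44,-0.47,0,0,0,-1],[0,-0.45,-0.47,0,0,0,-1],[0,-0.48,-0.43,0,0,0,-1],[0,-0.49,-0.43,0,0,0,-1],[0,-0.52,-0.39,0,0,0,-1],[0,-0.52,-0.38,0,0,0,-1],[0,0,0,0,0,0,-1]]}}

```text
time: 12.43
tool_pos: [0.5694, -0.2196, 0.3123]
tool_rot: [0.004, 0.75, 0.662, 0.003]
contact_force: [8.1, 0.0, 6.5]
gripper_width: 0.135
grasp_force: 59.6
```

{"name": "move_arm", "arguments": {"rows": [[0,-0.55,-0.34,0,0,0,-1],[0,-0.56,-0.34,0,0,0,-1],[0,-0.58,-0.29,0,0,0,-1],[0,-0.58,-0.29,0,0,0,-1],[0,-0.6,-0.24,0,0,0,-1],[0,-0.61,-0.24,0,0,0,-1],[0,-0.62,-0.19,0,0,0,-1],[0,-0.62,-0.18,0,0,0,-1],[0,0,0,0,0,0,-1],[0,0,0,0,0,0,-1]]}}

```text
time: 13.27
tool_pos: [0.5239, -0.2139, 0.3357]
tool_rot: [0.007, 0.749, 0.662, 0.004]
contact_force: [8.1, 0.6, 13.1]
gripper_width: 0.135
grasp_force: 60.0
```

```bash
python3 d.py .52 -.2155 .328; python3 - <<'E'
from h import *
T=snap('top','t9');S=snap('scene','s9')
cv2.imwrite('pics/c5.png',np.hstack([cv2.resize(T['img'],(400,300)),cv2.resize(S['img'][40:280,100:420],(400,300),interpolation=2)]))
E
```

```text
pos [ 0.52386444 -0.21386086  0.33571513] x yaw 82.90700334456317 F [ 8.13871827  0.61223279 13.14280673]
shift cm [-0.20848836 -0.3749805   0.76639476]
```

View pics/c5.png

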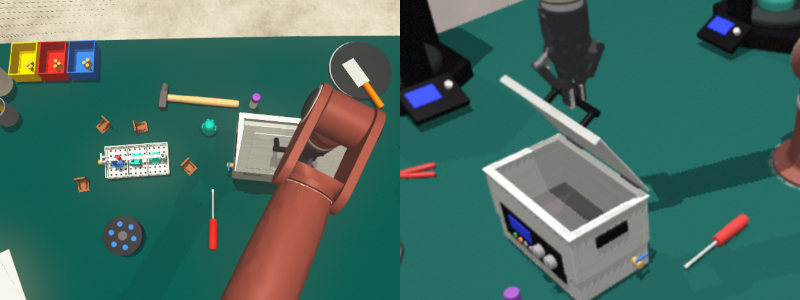

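The lid stands open on the gripped handle, and the rack and bystanders are in place. Side shift gives about 58.7°; I trim slightly and cross-check with the handle's visible end in the top view, around (440,232).

{"name": "move_arm", "arguments": {"rows": [[0,-0.15,-0.15,0,0,0,-1],[0,-0.15,-0.15,0,0,0,-1],[0,0,0,0,0,0,-1],[0,0,0,0,0,0,-1]]}}

```text
time: 13.7
tool_pos: [0.5199, -0.2134, 0.3372]
tool_rot: [0.004, 0.75, 0.662, 0.003]
contact_force: [5.5, 0.9, 10.4]
gripper_width: 0.135
grasp_force: 59.2
```

```bash
python3 - <<'E'
from h import *
s=manip.state();print(s['tool_pos'],s['contact_force'],s['joint_vel'].max())
T=snap('top','t10');S=snap('scene','s10')
by=np.radians(-7.15);X=np.array([np.cos(by),np.sin(by),0]);Y=np.array([-np.sin(by),np.cos(by),0]);H=np.array([.4838,-.2105,.184])
a=cv2.resize(T['img'][160:310,360:520],(400,375),interpolation=2);b=cv2.resize(S['img'][80:220,160:310],(400,373),interpolation=2);b=cv2.copyMakeBorder(b,0,2,0,0,0)
for th,c in((55,(0,0,255)),(60,(0,255,0)),(65,(255,0,0))):
    t=np.radians(th);U=X*np.cos(t)+np.array([0,0,np.sin(t)])
    P=[H+.180*U+.137*Y,H+.180*U-.137*Y];N=-X*np.sin(t)+np.array([0,0,np.cos(t)]);P+=[H+.143*U+.041*N+.062*Y]
    for p in P:
        u=proj(T,p);cv2.circle(a,tuple(int(v) for v in((u[0]-360)*2.5,(u[1]-160)*2.5)),2,c,-1)
        u=proj(S,p);cv2.circle(b,tuple(int(v) for v in((u[0]-160)*2.667,(u[1]-80)*2.667)),2,c,-1)
cv2.imwrite('pics/c6.png',np.hstack([a,b]))
E
```

```text
[ 0.51986248 -0.21337128  0.33719403] [ 5.46490535  0.9299944  10.39458025] 0.0013235753634639046
```

View pics/c6.png

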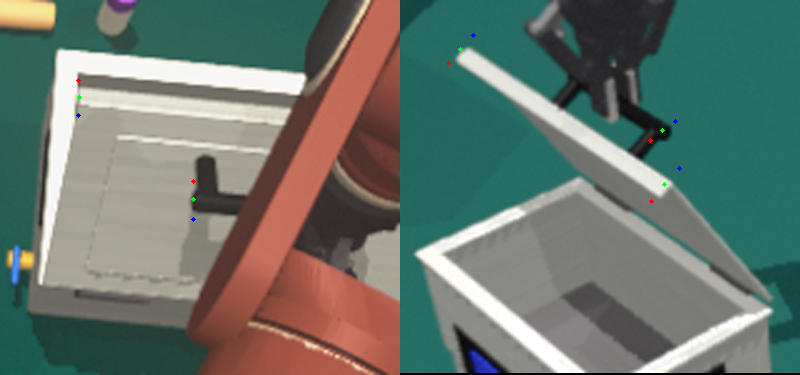

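The marks for 60° fall on the lid's free corners (scene crop (460,50) and (665,185)) and on the handle end, so the lid is at about 60°. Everything is still, so I hand it in.

```bash
python3 -c "
from plant import manip
print(manip.job_done())"
```

```text
the job is handed in; nothing more can be done
None
```

The job is handed in: the hold-down bar is snapped shut, and the arm is holding the lid open at about 60°. The rack and bystanders looked in place in the camera views, and I haven't been given a verdict.

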